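Check a fresh loaf with the infrared thermometer from the instrument drawer

TASK

Pull the instrument cabinet's drawer well open by its handle (12 cm or more) and leave it open, draw the blue-capped thermometer up out of its socket, and tip it to a slant of about 45 degrees so that its lens end points at the middle of the dark loaf's top from about 15 cm away. Finish while still holding it there in the gripper, still and touching nothing else: do not put it down or let go. Leave the black torch in its socket and do not knock the loaf, jar or bowl.

Things in the scene. Friction and masses are not known exactly. Their poses are not given: they have to be found in the camera images.
- drawer (a joint): How far the one drawer of the cabinet is open, in m: 0 shut, grows as it slides out towards the robot (along the cabinet's own -x), stop at 0.16. It starts shut, slides with about 1.5 N of friction plus light damping (6 N s/m), and stays where it is left.
- cabinet: Grey steel cabinet fixed to the bench, left or right of the robot, 260 deep (x) x 240 wide (y) x 165 high, origin at bench level under the middle of its front edge, x axis from front to back: the drawer slides along its -x. The blue drawer front (236 wide, 12 thick, top edge at height 154) stands before the cabinet's front edge; its outer face is 12 before the origin when shut.
- drawer_handle (a point): Centre of the drawer's handle: a level black bar 12 in diameter, 120 long across the drawer (cabinet y), at height 131, its axis 48 before the face of the drawer front, so a finger fits behind it; it is free above. Two posts join it to the face 52 either side of the centre.
- thermometer: Infrared stick thermometer, round, 26 in diameter, 130 long, 0.06 to 0.13 kg: white with a steel ring, top 45 a blue cap (tapered over the last 5). Origin at the centre of the lens face (lower end), z axis from lens to cap: it looks along its -z. It stands upright and loose, lens down, in either drawer socket: lens 23 above the bench, cap top at 153, free all round above the block.
- sockets (a point): Middle of the top of the white socket block (60 x 150 x 45) inside the drawer, 63 above the bench; tub walls reach 93. Two round sockets, 28 wide and 40 deep, lie 50 either side of this point across the drawer (cabinet y), 65 behind the inner face of the drawer front and 125 behind the handle bar. It travels with the drawer.
- torch: Black stick torch with a thin yellow ring, 26 in diameter, 104 long, in the other socket; origin at the centre of its lower end, z up. Stays there (it travels along with the drawer).
- loaf: Dark brown tin loaf, a rounded block 240 (x) x 110 (y) x 85 high, 0.75 kg, lying loose on a black baking tray, on the side of the bench where the cabinet is not; origin at the centre of its underside, which is 8 above the bench.
- loaf_top (a point): Centre of the loaf's flat top, 93 above the bench: the point to aim at.
- jar: Bystander: amber jar with red lid, 60 in diameter, 100 high, standing about the middle of the bench; origin at the centre of its underside.
- bowl: Bystander: steel bowl, 100 in diameter, 45 high, on the left of the bench; origin at the centre of its underside.

How it is judged:
On the way, in this order (a step that is already met when the one before it is completed fails the run):
1. the drawer is pulled at least 11 cm open (value of joint drawer above 0.11 m), for 0.1 s.
2. the thermometer is drawn up out of its socket, held by the fingers (height (world z) of thermometer above 0.09 m and contact force between thermometer and the fingers above 1 N), for 0.2 s.
At the end, for the whole second after the job is handed in: Held still in the fingers only, lens over 13 cm above the bench, 30 to 60 degrees off vertical, cap up; lens axis within 4 cm of the loaf top's middle, 10 to 20 cm away. Drawer still over 5 cm open, torch in its socket; loaf, jar, bowl within 3 cm of their start (height (world z) of thermometer above 0.13 m and contact force between thermometer and the fingers above 1 N and angle between thermometer's own z axis and vertical between 0.52 and 1.05 rad and x of loaf_top in the frame of thermometer between -0.04 and 0.04 m and y of loaf_top in the frame of thermometer between -0.04 and 0.04 m and z of loaf_top in the frame of thermometer between -0.2 and -0.1 m and linear speed of thermometer below 0.03 m/s and angular speed of thermometer below 0.3 rad/s and value of joint drawer above 0.05 m and contact force between thermometer and cabinet below 0.1 N and contact force between thermometer and loaf below 0.1 N and contact force between thermometer and jar below 0.1 N and contact force between thermometer and bowl below 0.1 N and contact force between thermometer and torch below 0.1 N and distance of each of loaf, jar, bowl from where it was at the start of the episode below 0.03 m and height (world z) of torch below 0.05 m and angle between torch's own z axis and vertical below 0.3 rad); the arm keeps its last pose, push and grip.
It fails at once if the torch is pulled out of its socket (height (world z) of torch above 0.06 m).
It fails at once if the loaf is knocked (distance of loaf from where it was at the start of the episode above 0.03 m).
It fails at once if the jar or the bowl is knocked (distance of any of jar, bowl from where it was at the start of the episode above 0.03 m).
It also fails if it takes over 48 s, if anything falls off the work surface, if the arm or the gripper's body presses on something with over 40 N, if the wrist force passes 120 N, or if a joint passes its speed limit or range.

ROBOT

A 6-joint arm with a two-finger parallel gripper is mounted at the origin on the work surface. World frame = base frame: x ahead of the robot, y to its left, z up, the work surface at z = 0. Lengths are in m, angles in rad, forces in N, time in s.
With the tool pointing down it reaches from about 0.375 to 0.9 m from the base axis. Payload 3.1 kg.
Tool frame: the origin (TCP) lies midway between the tips of the shut fingers; the grasp point (between the pads) lies 19 mm behind it; x points along the fingers, z is the direction in which the jaws open and shut, and the axes are right-handed (so a half turn about x gives the same grasp; the last joint's range is limited). The gripper opens to 85 mm and grips with 20 to 120 N. Pads are 22 mm wide; open, the fingers measure 114 mm over their backs; the gripper's body (76 mm by 85 mm) begins 54 mm behind the grasp point. The pads swing forward as they close: fully open they stand 13 mm farther back than shut.
Start: joints at [1.159, 0.527, 1.433, -0, 1.181, -0.178], TCP at [0.145, 0.608, 0.231] pointing down, gripper open.
Joint ranges: [-3.08, 3.08], [-0.75, 2.2], [0.22, 2.44], [-1.43, 4.57], [0, 2.65], [-2.85, 2.85]. Speed limits (rad/s): [2.79, 2.79, 3.14, 3.14, 3.14, 3.14].

INTERFACE

Orientations are given as a unit quaternion [x, y, z, w].
In Python, from station import status, snapshot, camera_params, ticket gives the robot as it stands.
- The arm moves only by the tool arm_command, never from a script. Its argument "series" is a list that holds one entry, the list of rows, each a list of 4 numbers: the shift along the tool's x, y, z in mm, then the turn about the tool's x in rad. A call has 1 to 10 rows; each row shifts and turns the commanded pose from where the row before left it, along the tool's axes as they then stand; what a row does not reach is not made up. A row lasts 1/10 s, in which the tool goes at most 50 mm and 8.59 degrees, less where a joint would pass 70% of its speed; a pose out of reach is approached as far as the arm can. A call is refused whole if a number of a shift passes 50 or a number of a turn 0.15, either way. A call with a gripper value outside its range is refused whole. "jaw" is the opening in per cent of the stroke, from 0 (shut) to 100 (fully open), set as the call begins (left out, the last holds). The fingers move at their own pace and stop on an object; "force" is the grip in N (left out, the last holds). Time passes only in rows, so rows that do not move let the fingers close. It gives the time, the measured TCP pose, the force and the opening at its end, in the units of the state.
- status.sense(): the state, without advancing time (a new reading comes with each control period).
- snapshot(name): name is "scene" or "top" or "wrist"; returns the picture (400x640x3 uint8, red, green, blue); there is no depth.
- camera_params(name): a dict with "fovy" (degrees; the focal length in pixels is half the picture's height over the tangent of half this angle, whatever the lens; pixels are square), "cx", "cy" (the principal point, pixels), "extrinsics" (4x4, takes a point from camera to world coordinates); the wrist camera has in their place "mount" (4x4, takes a point from camera to tool coordinates, whose origin is the TCP and whose axes are the tool frame's). Camera axes: x right, y down, z forward; pixel columns grow to the right and rows downward; lengths in m; the calibration is good to about 2 mm. A picture is of the moment at which its call begins: read the wrist's pose just before it. camera_params takes no time and is no camera call.
- ticket.sign_off(): hands the job in, once; it reports no verdict.
The state is a dict: "t": time; "q": joint angles; "qd": joint speeds; "tau": joint torques, N m; "tcp_pos": TCP position; "tool_rot": TCP orientation; "force": force on the tool from outside, world axes, zero at the start; "ft_torque": the same for the moment, N m; "finger_gap": opening from 0.0 (shut) to 1.0 (fully open).
Only numpy, scipy, OpenCV 4.12 (cv2) and the standard library are available. Lean on these libraries where they do the work, as an engineer would, in place of code of your own. Each camera call takes 0.05 s, during which the arm holds its last target. There are 200 camera calls.

## Working session

There is one attempt and no reset: what is moved stays moved. The work goes in short steps, Python scripts to look and compute and a tool call to move; the robot and the scene stay as the last step left them, time stands still between calls to the robot, and variables do not carry over. Pictures are saved under pics/ and viewed, about 8 in all and at most 12, crops included, and the job is handed in when it is done.

Besides the shell and the picture viewer there is one more tool, called as name(argument=value, ...), one argument or row to a line, values as JSON. arm_command: Moves the arm, as the interface text tells. Its arguments: {"type":"object","properties":{"series":{"type":"array"},"jaw":{"type":"number"},"force":{"type":"number"}},"required":["series"]}

```bash
ls; mkdir -p pics; python3 - <<'E'
from station import status,snapshot,camera_params
import cv2,numpy as np
print(status.sense())
for n in("scene","top"):
    cv2.imwrite(f"pics/{n}0.png",snapshot(n)[:,:,::-1])
for n in("scene","top","wrist"): print(n,camera_params(n))
E
```

```text
pics
{'t': 0.0, 'q': array([ 1.15848778e+00,  5.28459271e-01,  1.43389693e+00, -4.00370566e-05,
        1.18136117e+00, -1.78538424e-01]), 'qd': array([ 2.79020864e-04, -1.25492279e-03, -9.14178422e-05,  5.51914723e-04,
       -1.46879360e-03, -2.57386176e-04]), 'tau': array([ 9.54813804e-04, -4.42340469e+01, -1.78034002e+01, -2.33975534e-04,
        8.38750158e-03, -7.61449741e-06]), 'tcp_pos': array([0.14449828, 0.60734363, 0.23033954]), 'tool_rot': array([-0.43864786,  0.55555091,  0.43791772,  0.55423759]), 'force': array([-1.25637511, -0.13745989, -0.31472748]), 'ft_torque': array([ 0.0267833 , -0.00533702, -0.04943913]), 'finger_gap': 0.998644195729648}
scene {'fovy': 46.5778457946156, 'cx': 316.64397100037434, 'cy': 196.73242063241835, 'extrinsics': array([[ 0.98516549,  0.12818572, -0.11409371,  0.78349502],
       [ 0.17087631, -0.79404562,  0.58334624, -0.59362932],
       [-0.01581896, -0.5941885 , -0.80417025,  1.04955442],
       [ 0.        ,  0.        ,  0.        ,  1.        ]])}
top {'fovy': 53.96626656900024, 'cx': 318.8082638619545, 'cy': 200.3266234166628, 'extrinsics': array([[-0.01659856, -0.98232613,  0.18643999,  0.45507113],
       [-0.99981224,  0.01444193, -0.01291975,  0.10282769],
       [ 0.00999886, -0.18661943, -0.9823814 ,  1.15684976],
       [ 0.        ,  0.        ,  0.        ,  1.        ]])}
wrist {'fovy': 69.85561517896858, 'cx': 320.70223803410386, 'cy': 204.8553146076522, 'mount': array([[ 2.13881587e-04, -2.90542247e-01,  9.56862141e-01,
        -1.41486130e-01],
       [-1.20561515e-03, -9.56861542e-01, -2.90541796e-01,
         7.48378498e-02],
       [ 9.99999250e-01, -1.09146595e-03, -5.54937199e-04,
        -7.28277310e-04],
       [ 0.00000000e+00,  0.00000000e+00,  0.00000000e+00,
         1.00000000e+00]])}
```

View pics/scene0.png

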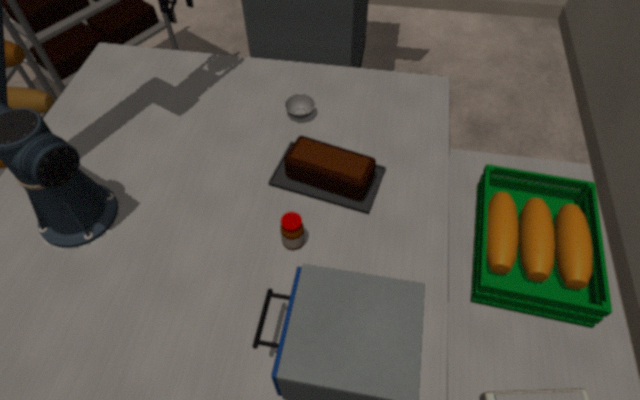

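View pics/top0.png

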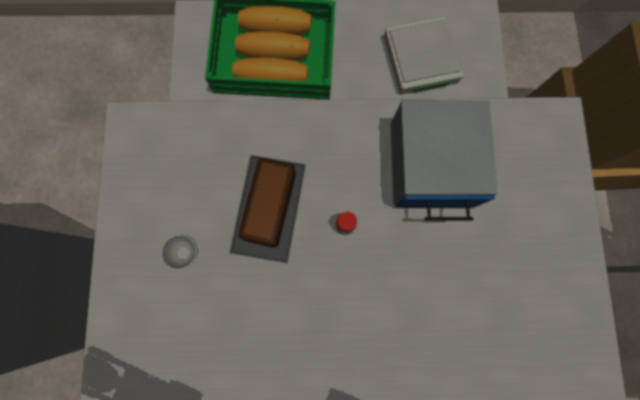

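The scene shows the cabinet on the right of the robot (−y), its handle at about (265,320). In the top view the handle bar is near (450,218), the loaf near (268,203), the jar lid at (347,222) and the bowl at (180,252). I'll enlarge these for measuring.

```bash
cat > h.py <<'E'
import numpy as np,cv2
from station import camera_params,status,snapshot
from scipy.spatial.transform import Rotation as R
def ray(n,u,v):
    c=camera_params(n); f=200/np.tan(np.radians(c["fovy"]/2))
    d=np.array([(u-c["cx"])/f,(v-c["cy"])/f,1])
    if n=="wrist":
        s=status.sense();T=np.eye(4);T[:3,:3]=R.from_quat(s["tool_rot"]).as_matrix();T[:3,3]=s["tcp_pos"];E=T@c["mount"]
    else: E=c["extrinsics"]
    return E[:3,3],E[:3,:3]@d
def at(n,u,v,z):
    o,d=ray(n,u,v); return (o+d*(z-o[2])/d[2]).round(4)
E
python3 - <<'E'
import cv2,numpy as np
a=cv2.imread("pics/top0.png")
c=a[90:230,380:500];l=a[150:270,225:315]
c=cv2.resize(c,None,fx=4,fy=4,interpolation=cv2.INTER_CUBIC);l=cv2.resize(l,None,fx=3.4,fy=4.667,interpolation=cv2.INTER_CUBIC)
cv2.imwrite("pics/crop.png",np.hstack([c,l]))
print(c.shape,l.shape)
E
```

```text
(560, 480, 3) (560, 306, 3)
```

View pics/crop.png

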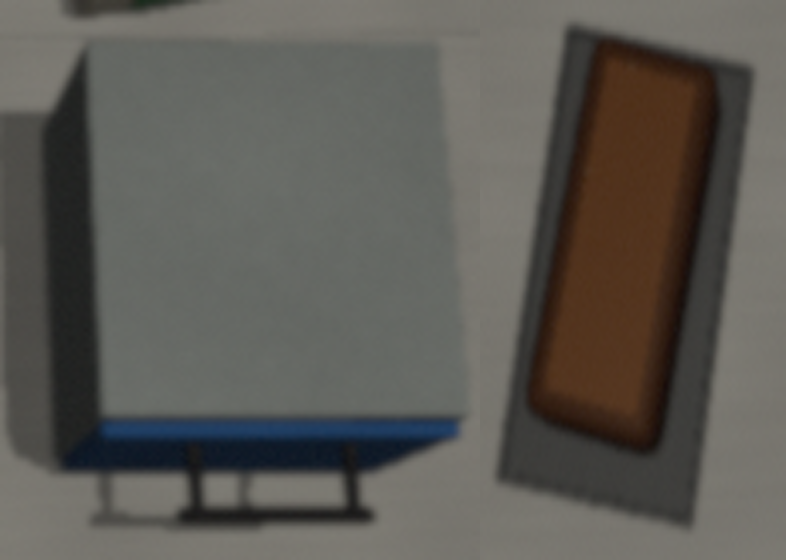

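The crop shows the cabinet's top corners, the handle bar from (425,219) to (473,219) in full-picture pixels, and the loaf's flat top centred near (267.4,201.6).

```bash
python3 - <<'E'
from h import *
P=lambda u,v,z:at("top",u,v,z)
fl,fr,bl,br=[P(u,v,.165) for u,v in((405.5,194.5),(496.5,194),(402,99.5),(489.5,100.5))]
print(fl,fr,bl,br,np.linalg.norm(fl-fr),np.linalg.norm(fl-bl))
print("fmid",(fl+fr)/2,"ax",((bl+br)/2-(fl+fr)/2), "yaw",np.arctan2(*((bl+br)/2-(fl+fr)/2)[[1,0]]),"yaw y",np.arctan2(*(np.array([-1,1])*(fl-fr)[:2])))
a,b=P(425.3,219,.131),P(473,219,.131);print("handle",a,b,np.linalg.norm(a-b),(a+b)/2)
# loaf corners of the top
L=[P(225+(x-480)/3.4,150+y/4.667,.093) for x,y in((610,60),(702,80),(640,425),(545,400))]
print("loaf",*L,np.mean(L,0), P(267.4,201.6,.093))
t=P(269,160,.09);print("loaf ax",np.arctan2(*(L[0]+L[1]-L[2]-L[3])[[1,0]]))
# tray corners at z~0.004
T=[P(225+(x-480)/3.4,150+y/4.667,.004) for x,y in((570,25),(752,68),(692,525),(500,482))];print("tray",np.mean(T,0),*T)
print("jar",P(347,222,.1),"bowl",P(180,252,.045))
print("scene: jar",at("scene",291,221,.1),"loaf",at("scene",332,160,.093),"handle",at("scene",270,292,.131),at("scene",257,346,.131))
s=status.sense();print(R.from_quat(s["tool_rot"]).as_matrix().round(3))
E
```

```text
[ 0.6553 -0.1344  0.165 ] [ 0.6532 -0.3707  0.165 ] [ 0.9179 -0.1401  0.165 ] [ 0.9122 -0.3779  0.165 ] 0.23630933117420477 0.26266185486286364
fmid [ 0.65425 -0.25255  0.165  ] ax [ 0.2608  -0.00645  0.     ] yaw -0.02472655456687276 yaw y -0.008886774089637428
handle [ 0.5954 -0.1911  0.131 ] [ 0.5935 -0.3177  0.131 ] 0.12661425670121038 [ 0.59445 -0.2544   0.131  ]
loaf [0.7662 0.2429 0.093 ] [0.7527 0.1671 0.093 ] [0.5469 0.2169 0.093 ] [0.5625 0.2925 0.093 ] [0.657075 0.22985  0.093   ] [0.6555 0.2303 0.093 ]
loaf ax -0.23812945516292908
tray [0.653575 0.236525 0.004   ] [0.8164 0.2906 0.004 ] [0.7851 0.1278 0.004 ] [0.4918 0.1819 0.004 ] [0.521  0.3458 0.004 ]
jar [0.5947 0.0135 0.1   ] bowl [0.5245 0.4795 0.045 ]
scene: jar [0.5994 0.0123 0.1   ] loaf [0.6678 0.2292 0.093 ] handle [ 0.598  -0.1928  0.131 ] [ 0.5991 -0.3103  0.131 ]
[[-0.001 -0.973  0.232]
 [-0.002  0.232  0.973]
 [-1.     0.    -0.002]]
```

Both views agree: the handle is at about (0.596,−0.253,0.131), the cabinet yaw is about −0.018 and the loaf top is at about (0.657,0.230). The tool can only turn about its own x, so I'll tip the thermometer in the grip by pushing it against the fixed top edge of the cabinet. First I'll move to the handle.

```bash
cat >> h.py <<'E'
def rows(p,az,n,start=None):
    """rows from the measured (or given) x,y,z,az to p,az in n equal world steps"""
    if start is None:
        s=status.sense();M=R.from_quat(s["tool_rot"]).as_matrix();p0=s["tcp_pos"];a=np.arctan2(M[1,2],M[0,2])
    else: p0,a=np.array(start[:3]),start[3]
    d=(np.array(p)-p0)/n;t=-(az-a)/n;out=[]
    for _ in range(n):
        out.append([round(-1e3*d[2]),round(1e3*(-np.sin(a)*d[0]+np.cos(a)*d[1])),round(1e3*(np.cos(a)*d[0]+np.sin(a)*d[1])),round(t,3)]);a-=t
    return out
def show():
    s=status.sense();M=R.from_quat(s["tool_rot"]).as_matrix()
    print(round(s["t"],2),s["tcp_pos"].round(4),"az",np.arctan2(M[1,2],M[0,2]).round(4),"down",M[2,0].round(4),"F",s["force"].round(1),"gap",round(s["finger_gap"],3),"q",s["q"].round(2))
E
python3 - <<'E'
from h import *
A=rows([.47,.15,.25],.66,10);print(A)
print(rows([.596,-.253,.25],-.018,10,[.47,.15,.25,.66]))
E
```

```text
[[-2, -42, -37, np.float64(0.068)], [-2, -45, -34, np.float64(0.068)], [-2, -47, -31, np.float64(0.068)], [-2, -49, -28, np.float64(0.068)], [-2, -51, -24, np.float64(0.068)], [-2, -52, -21, np.float64(0.068)], [-2, -53, -17, np.float64(0.068)], [-2, -54, -14, np.float64(0.068)], [-2, -55, -10, np.float64(0.068)], [-2, -56, -6, np.float64(0.068)]]
[[0, -40, -15, 0.068], [0, -40, -12, 0.068], [0, -41, -9, 0.068], [0, -42, -6, 0.068], [0, -42, -4, 0.068], [0, -42, -1, 0.068], [0, -42, 2, 0.068], [0, -42, 5, 0.068], [0, -41, 8, 0.068], [0, -41, 11, 0.068]]
```

arm_command(
  series=[
    [[-2,-31,-28,0.068],[-2,-34,-25,0.068],[-2,-35,-23,0.068],[-2,-37,-21,0.068],[-2,-38,-18,0.068],[-2,-39,-16,0.068],[-2,-40,-13,0.068],[-2,-40,-10,0.068],[-2,-41,-8,0.068],[-2,-42,-5,0.068]],
  ],
  jaw=42,
  force=40,
)

```text
t: 1.1
tcp_pos: [0.3872, 0.2632, 0.2512]
tool_rot: [-0.227, 0.67, 0.227, 0.669]
force: [1.0, 0.3, -0.3]
finger_gap: 0.421
```

```bash
python3 - <<'E'
from h import *
show();print(rows([.596,-.253,.24],-.018,13))
E
```

```text
1.1 [0.3872 0.2632 0.2512] az 0.6543 down -1.0 F [ 1.   0.3 -0.3] gap 0.421 q [ 0.36  0.29  1.79  0.    1.06 -0.3 ]
[[1, -41, -11, np.float64(0.052)], [1, -42, -9, np.float64(0.052)], [1, -42, -7, np.float64(0.052)], [1, -43, -5, np.float64(0.052)], [1, -43, -3, np.float64(0.052)], [1, -43, 0, np.float64(0.052)], [1, -43, 2, np.float64(0.052)], [1, -43, 4, np.float64(0.052)], [1, -42, 6, np.float64(0.052)], [1, -42, 8, np.float64(0.052)], [1, -42, 10, np.float64(0.052)], [1, -41, 13, np.float64(0.052)], [1, -40, 15, np.float64(0.052)]]
```

arm_command(
  series=[
    [[1,-41,-11,0.052],[1,-42,-9,0.052],[1,-42,-7,0.052],[1,-43,-5,0.052],[1,-43,-3,0.052],[1,-43,0,0.052],[1,-43,2,0.052],[1,-43,4,0.052],[1,-42,6,0.052],[1,-42,8,0.052]],
  ],
)

```text
t: 2.1
tcp_pos: [0.5489, -0.1338, 0.2409]
tool_rot: [-0.047, 0.706, 0.048, 0.705]
force: [0.4, -0.3, -0.2]
finger_gap: 0.42
```

arm_command(
  series=[
    [[1,-42,10,0.052],[1,-41,13,0.052],[1,-40,15,0.052],[0,0,0,0],[0,0,0,0]],
  ],
)

```text
t: 2.6
tcp_pos: [0.5966, -0.2522, 0.2372]
tool_rot: [0.008, 0.708, -0.007, 0.706]
force: [-0.3, 0.1, 0.6]
finger_gap: 0.417
```

```bash
python3 - <<'E'
from h import *
show();print(rows([.596,-.253,.24],-.018,1))
cv2.imwrite("pics/w1.png",snapshot("wrist")[:,:,::-1])
E
```

```text
2.6 [ 0.5966 -0.2522  0.2372] az -0.0204 down -1.0 F [-0.3  0.1  0.6] gap 0.417 q [-0.57  0.55  1.36  0.    1.23 -0.55]
[[-3, -1, -1, np.float64(-0.002)]]
```

View pics/w1.png

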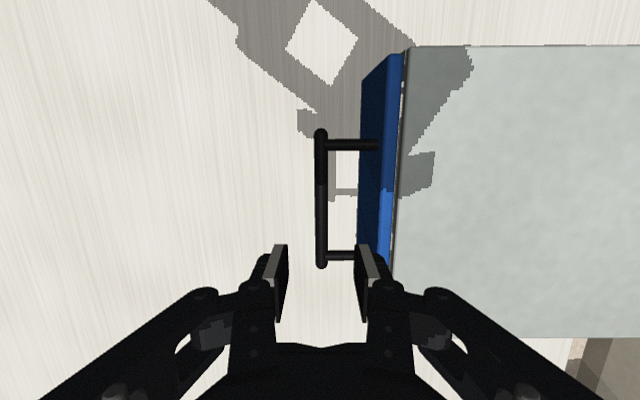

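The wrist view shows the bar upright at column 321, from (321,130) to (321,267), in line with the jaws.

```bash
python3 - <<'E'
from h import *
a,b=at("wrist",321,130,.131),at("wrist",321,267,.131);print(a,b,(a+b)/2)
E
```

```text
[ 0.5967 -0.187   0.131 ] [ 0.5941 -0.3154  0.131 ] [ 0.5954 -0.2512  0.131 ]
```

arm_command(
  series=[
    [[31,0,-1,0],[31,0,0,0],[31,0,0,0],[20,0,0,0],[11,0,0,0],[0,0,0,0]],
  ],
)

```text
t: 3.25
tcp_pos: [0.595, -0.2497, 0.1129]
tool_rot: [0.007, 0.708, -0.005, 0.706]
force: [-0.6, 0.5, -0.7]
finger_gap: 0.42
```

arm_command(
  series=[
    [[0,0,0,0],[0,0,0,0],[0,0,0,0],[0,0,0,0],[0,0,0,0]],
  ],
  jaw=0,
  force=40,
)

```text
t: 3.75
tcp_pos: [0.5966, -0.2517, 0.1159]
tool_rot: [0.006, 0.707, -0.007, 0.708]
force: [-2.7, 0.9, 5.5]
finger_gap: 0.119
```

```bash
python3 -c "
from h import *
show()"
```

```text
3.75 [ 0.5966 -0.2517  0.1159] az -0.019 down -1.0 F [-2.7  0.9  5.5] gap 0.119 q [-0.57  0.69  1.47  0.    0.98 -0.55]
```

arm_command(
  series=[
    [[0,0,-8,0],[0,0,-16,0],[0,0,-20,0],[0,0,-20,0],[0,0,-20,0],[0,0,-20,0],[0,0,-20,0],[0,0,-17,0],[0,0,-10,0],[0,0,-4,0]],
  ],
)

```text
t: 4.75
tcp_pos: [0.4413, -0.2495, 0.1159]
tool_rot: [0.006, 0.706, -0.008, 0.708]
force: [1.8, 1.5, 8.1]
finger_gap: 0.126
```

arm_command(
  series=[
    [[0,0,0,0],[0,0,0,0],[0,0,0,0]],
  ],
  jaw=42,
)

```text
t: 5.05
tcp_pos: [0.4412, -0.2489, 0.1141]
tool_rot: [0.007, 0.707, -0.007, 0.707]
force: [1.4, -1.3, 0.7]
finger_gap: 0.42
```

arm_command(
  series=[
    [[-20,0,0,0],[-40,0,0,0],[-40,0,0,0],[-30,0,0,0],[0,0,0,0],[0,0,0,0]],
  ],
)

```text
t: 5.65
tcp_pos: [0.4413, -0.2487, 0.2445]
tool_rot: [0.006, 0.707, -0.007, 0.707]
force: [-0.0, 0.2, -0.3]
finger_gap: 0.419
```

```bash
python3 - <<'E'
from h import *
show()
t=snapshot("top");w=snapshot("wrist")
c=cv2.resize(t[120:270,380:510],None,fx=4,fy=4,interpolation=cv2.INTER_CUBIC)
cv2.imwrite("pics/t2.png",c[:,:,::-1]);cv2.imwrite("pics/w2.png",w[:,:,::-1])
E
```

```text
5.65 [ 0.4413 -0.2487  0.2445] az -0.0187 down -1.0 F [-0.   0.2 -0.3] gap 0.419 q [-0.73  0.35  1.71 -0.    1.08 -0.72]
```

View pics/w2.png

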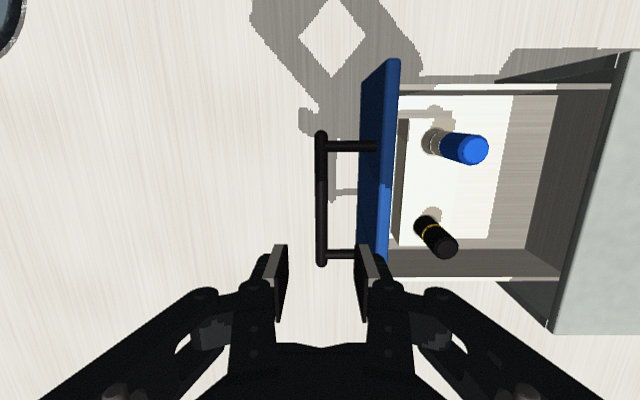

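The drawer is open and stays open. The thermometer's blue cap top is at (475,149), on the +y side, and the torch is at (446,247).

```bash
python3 - <<'E'
from h import *
print("cap",at("wrist",475,149,.153),"torch",at("wrist",447,247,.127))
a,b=at("wrist",321,132,.131),at("wrist",321,267,.131);print("handle",(a+b)/2)
A=rows([.566,-.201,.26],1.553,13);print(A)
E
```

```text
cap [ 0.5631 -0.2005  0.153 ] torch [ 0.5621 -0.298   0.127 ]
handle [ 0.43935 -0.25065  0.131  ]
[[-1, 4, 10, np.float64(-0.121)], [-1, 3, 10, np.float64(-0.121)], [-1, 1, 10, np.float64(-0.121)], [-1, 0, 10, np.float64(-0.121)], [-1, -1, 10, np.float64(-0.121)], [-1, -2, 10, np.float64(-0.121)], [-1, -4, 10, np.float64(-0.121)], [-1, -5, 9, np.float64(-0.121)], [-1, -6, 9, np.float64(-0.121)], [-1, -7, 8, np.float64(-0.121)], [-1, -8, 7, np.float64(-0.121)], [-1, -8, 6, np.float64(-0.121)], [-1, -9, 5, np.float64(-0.121)]]
```

arm_command(
  series=[
    [[-1,4,10,-0.12],[-1,3,10,-0.12],[-1,1,10,-0.12],[-1,0,10,-0.12],[-1,-1,10,-0.12],[-1,-2,10,-0.12],[-1,-4,10,-0.12],[-1,-5,9,-0.12],[-1,-6,9,-0.12],[-1,-7,8,-0.12]],
  ],
  jaw=70,
)

```text
t: 6.75
tcp_pos: [0.5384, -0.2124, 0.2519]
tool_rot: [-0.394, 0.587, 0.397, 0.586]
force: [-0.1, -0.3, -0.0]
finger_gap: 0.699
```

arm_command(
  series=[
    [[-1,-8,7,-0.12],[-1,-8,6,-0.12],[-1,-8,5,-0.13],[0,0,0,0],[0,0,0,0]],
  ],
)

```text
t: 7.25
tcp_pos: [0.5661, -0.2019, 0.2555]
tool_rot: [-0.493, 0.506, 0.496, 0.505]
force: [-0.1, 0.7, -0.6]
finger_gap: 0.702
```

```bash
python3 - <<'E'
from h import *
show();print(rows([.564,-.2005,.26],1.553,1))
cv2.imwrite("pics/w3.png",snapshot("wrist")[:,:,::-1])
E
```

```text
7.25 [ 0.5661 -0.2019  0.2555] az 1.5487 down -1.0 F [-0.1  0.7 -0.6] gap 0.702 q [-0.53  0.47  1.46 -0.    1.21 -2.08]
[[-4, 2, 1, np.float64(-0.004)]]
```

View pics/w3.png

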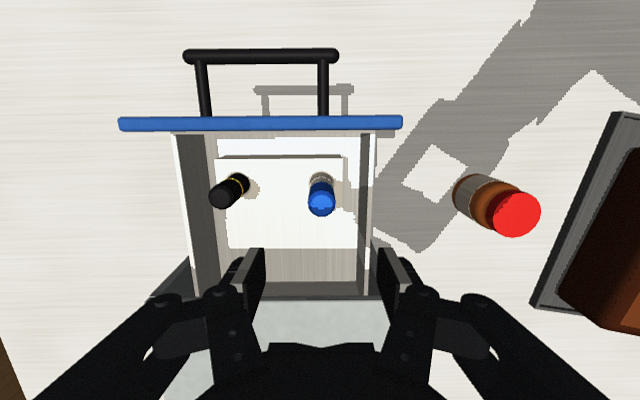

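The cap top is at (321,204), centred between the open jaws. The torch is clear on the left at (225,195).

```bash
python3 - <<'E'
from h import *
c=at("wrist",321,206,.153);print(c);print(rows([c[0],c[1],.108],1.553,5))
E
```

```text
[ 0.5661 -0.2024  0.153 ]
[[30, 0, 0, np.float64(-0.001)], [30, 0, 0, np.float64(-0.001)], [30, 0, 0, np.float64(-0.001)], [30, 0, 0, np.float64(-0.001)], [30, 0, 0, np.float64(-0.001)]]
```

arm_command(
  series=[
    [[30,0,0,0],[35,0,0,0],[35,0,0,0],[27,0,0,0],[15,0,0,0],[5,0,0,0],[0,0,0,0]],
  ],
)

```text
t: 8.0
tcp_pos: [0.5662, -0.2023, 0.1096]
tool_rot: [-0.494, 0.505, 0.495, 0.505]
force: [-0.2, -0.1, 1.0]
finger_gap: 0.7
```

arm_command(
  series=[
    [[0,0,0,0],[0,0,0,0],[0,0,0,0],[0,0,0,0],[0,0,0,0],[0,0,0,0]],
  ],
  jaw=0,
  force=30,
)

```text
t: 8.6
tcp_pos: [0.5677, -0.2024, 0.1116]
tool_rot: [-0.496, 0.505, 0.494, 0.505]
force: [-0.0, 0.8, 6.1]
finger_gap: 0.291
```

```bash
python3 -c "
from h import *
show()"
```

```text
8.6 [ 0.5677 -0.2024  0.1116] az 1.5509 down -1.0 F [-0.   0.8  6.1] gap 0.291 q [-0.53  0.65  1.59  0.    0.9  -2.08]
```

arm_command(
  series=[
    [[-5,0,0,0],[-10,0,0,0],[-15,0,0,0],[-20,0,0,0],[-20,0,0,0],[-15,0,0,0],[-5,0,0,0],[0,0,0,0],[0,0,0,0],[0,0,0,0]],
  ],
)

```text
t: 9.6
tcp_pos: [0.5663, -0.202, 0.1992]
tool_rot: [-0.494, 0.505, 0.496, 0.505]
force: [0.1, 0.1, -0.3]
finger_gap: 0.293
```

```bash
python3 -c "
from h import *
show()
t=snapshot('scene');cv2.imwrite('pics/s4.png',cv2.resize(t[180:400,200:440],None,fx=2.7,fy=2.7,interpolation=cv2.INTER_CUBIC)[:,:,::-1])"
```

```text
9.6 [ 0.5663 -0.202   0.1992] az 1.5509 down -1.0 F [ 0.1  0.1 -0.3] gap 0.293 q [-0.53  0.53  1.53 -0.    1.08 -2.08]
```

View pics/s4.png

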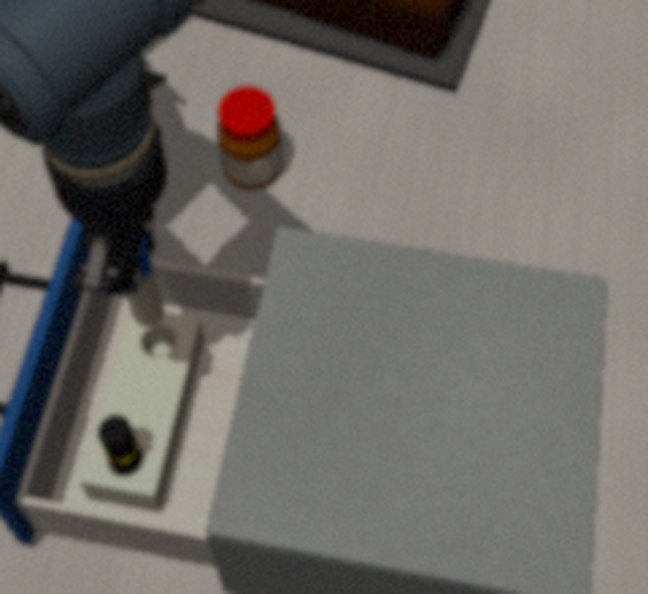

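The socket is empty at (160,340) in the crop, the torch is still in place and the thermometer is in the fingers. Next I'll push it against the cabinet's top front edge to tip it in the grip, ending with G at x≈0.697.

arm_command(
  series=[
    [[0,-20,0,0],[0,-25,0,0],[0,-20,0,0],[0,-8,0,0],[0,-7,0,0],[0,-7,0,0],[0,-7,0,0],[0,-7,0,0]],
  ],
)

```text
t: 10.45
tcp_pos: [0.6636, -0.2039, 0.1996]
tool_rot: [-0.492, 0.507, 0.498, 0.503]
force: [-6.3, 0.4, 0.5]
finger_gap: 0.295
```

```bash
python3 -c "
from h import *
show()"
```

```text
10.45 [ 0.6636 -0.2039  0.1996] az 1.5511 down -0.9999 F [-6.3  0.4  0.5] gap 0.295 q [-0.46  0.66  1.26 -0.    1.23 -2.01]
```

Contact force is 6 N and the stick is pivoting. I'll continue.

arm_command(
  series=[
    [[0,-7,0,0],[0,-7,0,0],[0,-7,0,0],[0,-7,0,0],[0,-5,0,0],[0,0,0,0],[0,0,0,0]],
  ],
)

```text
t: 11.15
tcp_pos: [0.6997, -0.2047, 0.1999]
tool_rot: [-0.494, 0.505, 0.496, 0.504]
force: [-5.1, 0.5, -1.2]
finger_gap: 0.294
```

```bash
python3 -c "
from h import *
show()
cv2.imwrite('pics/w5.png',snapshot('wrist')[:,:,::-1])
t=snapshot('scene');cv2.imwrite('pics/s5.png',cv2.resize(t[150:350,220:440],None,fx=3,fy=3,interpolation=cv2.INTER_CUBIC)[:,:,::-1])"
```

```text
11.15 [ 0.6997 -0.2047  0.1999] az 1.5509 down -1.0 F [-5.1  0.5 -1.2] gap 0.294 q [-0.44  0.71  1.17 -0.    1.27 -1.99]
```

View pics/w5.png

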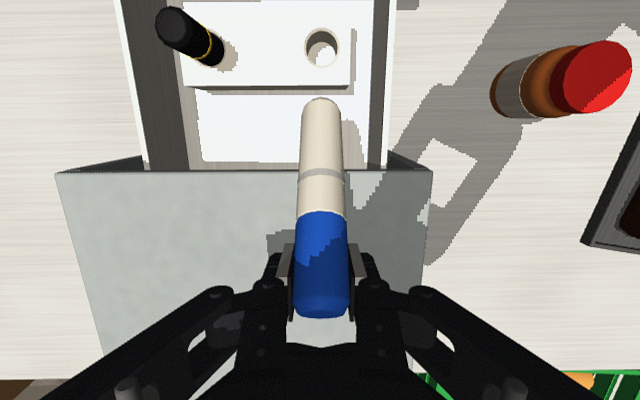

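The wrist view shows the stick tipped about the jaw axis, with the lens tip at (321,97), the cap edge at (322,212) and the cap end at (322,318). I'll fit the tilt to these.

```bash
cat > fit.py <<'E'
from h import *
from scipy.optimize import least_squares
c=camera_params("wrist");E=np.linalg.inv(c["mount"]);f=200/np.tan(np.radians(c["fovy"]/2))
def row(p): q=E[:3,:3]@np.array([p[0],p[1],0])+E[:3,3]; return c["cy"]+f*q[1]/q[2]
def pts(v):
    th,lx,ly=v; a=np.array([-np.cos(th),-np.sin(th)])  # lens->cap in tool x,y
    n=np.array([-np.sin(th),np.cos(th)])               # camera-facing side
    L=np.array([lx,ly]); 
    return a,n,L
def pred(v):
    a,n,L=pts(v)
    return np.array([min(row(L+.013*n),row(L-.013*n)),row(L+.085*a+.013*n),max(row(L+.125*a+s*.013*n) for s in(1,-1))])
def fit(r):
    s=least_squares(lambda v:pred(v)-r,[.75,.06,.08],x_scale=[.1,.01,.01]);a,n,L=pts(s.x)
    g=(-.023-L[0])/a[0]
    print("tilt",np.degrees(s.x[0]).round(1),"lens tool xy",L.round(4),"grip from lens",g.round(4),"y at grip",(L+g*a)[1].round(4),"res",s.fun.round(1));return s.x
E
python3 - <<'E'
from fit import *
fit([97,212,318])
E
```

```text
tilt 38.8 lens tool xy [0.0563 0.0773] grip from lens 0.1018 y at grip 0.0134 res [0. 0. 0.]
```

```bash
python3 - <<'E'
from fit import *
for gx in(-.019,-.023,-.028):
    def V(w): a=np.array([-np.cos(w[0]),-np.sin(w[0])]);L=np.array([gx,0])-w[1]*a;return [w[0],*L]
    s=least_squares(lambda w:(pred(V(w))-[97,212,318]),[.75,.11],x_scale=[.1,.01])
    print(gx,np.degrees(s.x[0]),s.x[1],s.fun,V(s.x))
E
```

```text
-0.019 44.05313077198714 0.11179420614687834 [ 0.99322777  5.93226641 -5.66672188] [np.float64(0.768872177782807), np.float64(0.06134597383944228), np.float64(0.07773331985578891)]
-0.023 43.02663928075801 0.11389874931014486 [ 0.65338772  4.85122109 -4.4718383 ] [np.float64(0.7509565215171522), np.float64(0.06026414670725037), np.float64(0.0777174817369214)]
-0.028 41.75127162383184 0.1166030112758976 [ 0.33010576  3.44852788 -3.04316894] [np.float64(0.728697156730345), np.float64(0.05899081326693578), np.float64(0.07764573810431719)]
```

View pics/s5.png

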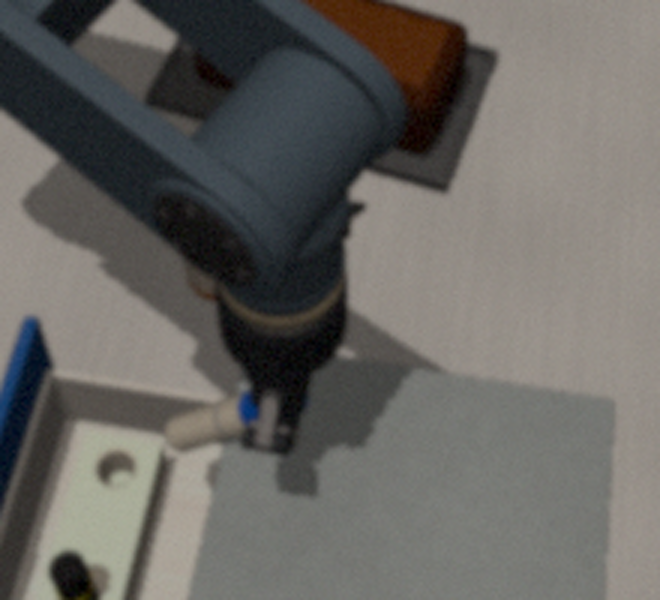

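The scene view confirms the tilt, with the lens end towards the robot and the socket empty. The fit gives about 42°. Next I'll raise the grip force, lift, then swing to the loaf.

arm_command(
  series=[
    [[0,0,0,0],[0,0,0,0],[-5,0,0,0],[-10,0,0,0],[-15,0,0,0],[-18,0,0,0],[-12,0,0,0],[-4,0,0,0],[0,0,0,0],[0,0,0,0]],
  ],
  force=70,
)

```text
t: 12.25
tcp_pos: [0.7007, -0.2048, 0.2638]
tool_rot: [-0.495, 0.505, 0.495, 0.505]
force: [-0.4, -0.9, -1.4]
finger_gap: 0.285
```

```bash
python3 -c "
from h import *
show()
for r in rows([.658,.052,.2635],0,16): print(*r)"
```

```text
12.25 [ 0.7007 -0.2048  0.2638] az 1.551 down -1.0 F [-0.4 -0.9 -1.4] gap 0.285 q [-0.44  0.65  1.1   0.    1.39 -1.99]
0 3 16 0.097
0 5 16 0.097
0 6 15 0.097
0 7 14 0.097
0 9 14 0.097
0 10 13 0.097
0 11 12 0.097
0 12 11 0.097
0 13 9 0.097
0 14 8 0.097
0 15 7 0.097
0 15 5 0.097
0 16 4 0.097
0 16 2 0.097
0 16 0 0.097
0 16 -1 0.097
```

arm_command(
  series=[
    [[0,3,16,0.097],[0,5,16,0.097],[0,6,15,0.097],[0,7,14,0.097],[0,9,14,0.097],[0,10,13,0.097],[0,11,12,0.097],[0,12,11,0.097],[0,13,9,0.097],[0,14,8,0.097]],
  ],
)

```text
t: 13.25
tcp_pos: [0.6746, -0.0439, 0.2629]
tool_rot: [-0.201, 0.679, 0.202, 0.677]
force: [0.6, -0.3, -0.3]
finger_gap: 0.284
```

arm_command(
  series=[
    [[0,15,7,0.097],[0,15,5,0.097],[0,16,4,0.097],[0,16,2,0.097],[0,16,0,0.097],[0,16,-1,0.097],[0,0,0,0],[0,0,0,0],[0,0,0,0]],
  ],
)

```text
t: 14.15
tcp_pos: [0.6599, 0.0503, 0.2639]
tool_rot: [-0.0, 0.707, -0.0, 0.707]
force: [0.0, 0.5, -1.2]
finger_gap: 0.29
```

```bash
python3 -c "
from h import *
show()
w=snapshot('wrist')
t=cv2.resize(snapshot('top')[130:280,220:360],None,fx=2.667,fy=2.667,interpolation=cv2.INTER_CUBIC)
cv2.imwrite('pics/w6.png',w[:,:,::-1]);cv2.imwrite('pics/t6.png',t[:,:,::-1])
print(rows([.658,.052,.2635],0,1))"
```

```text
14.15 [0.6599 0.0503 0.2639] az -0.0003 down -1.0 F [ 0.   0.5 -1.2] gap 0.29 q [-0.09  0.55  1.3  -0.    1.3  -0.09]
[[1, 2, -2, np.float64(-0.001)]]
```

View pics/w6.png

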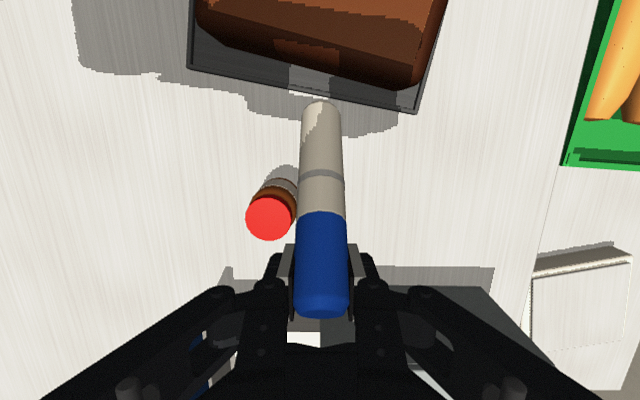

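The stick is unchanged in the grip: lens tip at (321,100), cap edge at (322,211). The loaf lies straight ahead. I'll work out the aim for the plausible tilt fits and check the loaf's near edge in this view.

```bash
python3 - <<'E'
from fit import *
s=status.sense();M=R.from_quat(s["tool_rot"]).as_matrix();T=np.array([.658,.230,.093])
for th,lx,ly in((38.8,.0563,.0773),(42,.059,.0777),(45,.061,.0777)):
    t=np.radians(th);L=s["tcp_pos"]+M@[lx,ly,0];d=M@[np.cos(t),np.sin(t),0];v=T-L
    print(th,"lens",L.round(3),"dist",(v@d).round(3),"miss",np.cross(d,v).round(3))
print(at("wrist",197,18,.085),at("wrist",425,75,.085))
def proj(n,P):
    E=np.linalg.inv(camera_params(n)["extrinsics"]);q=E[:3,:3]@P+E[:3,3];k=camera_params(n);F=200/np.tan(np.radians(k["fovy"]/2));return k["cx"]+F*q[0]/q[2],k["cy"]+F*q[1]/q[2]
for n in("top","scene"): print(n,proj(n,s["tcp_pos"]+M@[.059,.0777,0]))
a=snapshot("scene");cv2.imwrite("pics/s7.png",cv2.resize(a[60:290,220:440],None,fx=2.6,fy=2.6,interpolation=cv2.INTER_CUBIC)[:,:,::-1])
E
```

```text
38.8 lens [0.66  0.127 0.208] dist 0.154 miss [0.008 0.002 0.001]
42 lens [0.66  0.128 0.205] dist 0.152 miss [0.001 0.002 0.001]
45 lens [0.66  0.128 0.203] dist 0.15 miss [-0.006  0.002  0.002]
[0.5385 0.2172 0.085 ] [0.7664 0.1655 0.085 ]
top (np.float64(303.5013757751523), np.float64(190.89480360252918))
scene (np.float64(322.9044201190432), np.float64(160.4838927419928))
```

View pics/s7.png

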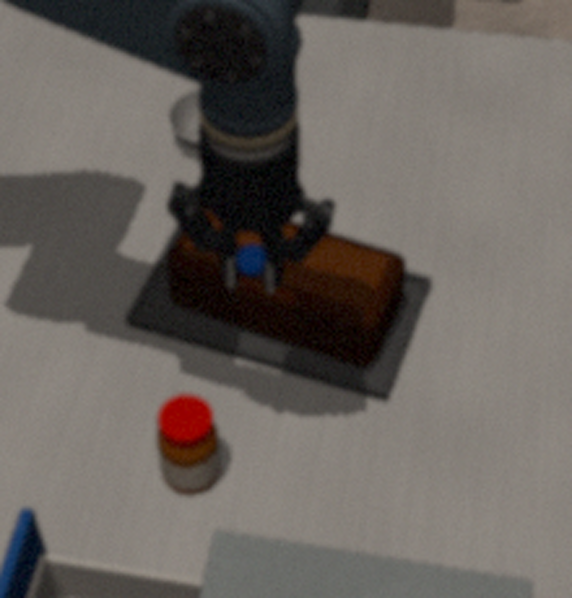

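The scene view shows the stick held over the loaf's near side, with jar, bowl and loaf unmoved and the drawer still open. The computed aim miss is under 1 cm at about 15 cm, so I'm handing the job in.

```bash
python3 -c "
from h import *
from station import ticket
show();print(abs(status.sense()['qd']).max());print(ticket.sign_off())"
```

```text
14.3 [0.6599 0.0502 0.2642] az -0.0015 down -1.0 F [ 0.1  0.6 -1. ] gap 0.287 q [-0.09  0.55  1.3  -0.    1.3  -0.09]
0.0038033677871780226
the job is handed in; nothing more can be done
None
```

I handed the job in at 14.3 s, with the thermometer still held in the gripper and aimed at the middle of the loaf's top. No verdict is reported.

**What I did:** I pulled the drawer about 15.5 cm open by its handle and let go of the handle. I then drew the thermometer straight up out of its socket. The tool cannot tilt, so I tipped the thermometer in the grip by pushing it against the cabinet's fixed top front edge, then raised the grip to 70 N and swung it to the loaf.

**Last checks:**

| Check | Result |
|---|---|
| Slant | about 42° off vertical |
| Lens height | about 20.5 cm |
| Distance to loaf top | about 15 cm |
| Aim miss | under 1 cm |
| Arm motion | at rest, under 0.004 rad/s |
| Jar, bowl, loaf | looked unmoved |
| Drawer | open in the last picture |
| Torch | last seen in its socket just after tipping; not in view in the final pictures |

**Disagreement:** The free fit of the slant gave 38.8°, but it put the stick 13 mm off at the grip. With the grip point fixed, the fit gave 42–44° with up to 6 px residual. Every one of these meets the slant, aim and distance limits.

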